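Fit the tube block to the block shaker and key in its start

TASK

Take the aluminium tube block out of its parking stand, stand it upright on the open bench and let go, then take it again by its other two faces and lower it gently onto the shaker's keyed spindle, keyway lined up with the key wings, until it sits fully home on the deck between the guards. Then start the shaker by pressing three of its keys all the way down, one at a time, letting each come up again: first the square key, then the bar key, then the triangular key. Leave the round key alone and do not disturb the bottle, the dish and the pen on the bench.

Things in the scene. Friction and masses are not known exactly. Their poses are not given: they have to be found in the camera images.
- block_center (a point): centre (half-way up) of the aluminium tube block: 42 x 42 mm, 55 mm tall, 0.22 kg, four 10 mm tube wells in its top; z up. A keyway 9 mm wide and 20 mm high runs right across its underside along its x axis and shows as a notch at the foot of its two x faces; in the middle it widens to a bore 17 mm square, 20 mm deep. A half turn makes no difference.
- stand: grey fixed parking stand; the block stands in it at first, axes alike. Origin on the bench under its centre. Foot 100 (x) x 60 (y) mm, 8 mm thick, under the block. Two cheeks 34 mm wide, 6 mm thick, at x = +-27.5 mm, 70 mm high from the bench (7 mm over the block's top), are 3.5 mm from the block's x faces: no finger fits there; only its y faces are free.
- shaker: block shaker, fixed: low white casing 180 (x) x 190 (y) x 45 mm, origin on the bench under its centre, x to its back, y to its left. Keys on its top along the front (-x), spindle between two guards at the back.
- seat (a point): centre of the shaker's keyed spindle at deck level, 45 mm above the bench; the seated block's centre is 27.5 mm above it. Axes as the shaker's. Steel stub 14 mm in diameter, 17 mm tall, top 4 mm tapered, with two key wings 6 mm wide, 11 mm tall, 27 mm from tip to tip along x: the block's keyway must lie along this x.
- guards (a point): mid-point between the tops of the two upright grey guards beside the spindle, 70 mm above the deck (15 mm over the seated block's top). Each is 34 mm long in the shaker's x, 6 mm thick, at y = +-28.5 mm, 4.5 mm from the seated block's y faces: no finger fits there; only its x faces are free.
- key_square_top (a point): centre of the top of the shaker's square key (square cap 18 x 18 mm). White, faces up, 11 mm proud of the casing when up. The four keys stand in a row along the shaker's y, 44 mm apart, 101 mm in front of the spindle, in an order that changes; only the cap's shape differs.
- key_square (a joint): how far the square key is pressed, m: 0 up, 0.005 fully down; a spring returns it; fully down takes about 4.2 N.
- key_bar_top (a point): centre of the top of the shaker's bar key (narrow bar cap 10 x 30 mm, its long side along the row). White, faces up, 11 mm proud of the casing when up. The four keys stand in a row along the shaker's y, 44 mm apart, 101 mm in front of the spindle, in an order that changes; only the cap's shape differs.
- key_bar (a joint): how far the bar key is pressed, m: 0 up, 0.005 fully down; a spring returns it; fully down takes about 4.2 N.
- key_triangle_top (a point): centre of the top of the shaker's triangle key (triangular cap, corners 13.5 mm from its centre). White, faces up, 11 mm proud of the casing when up. The four keys stand in a row along the shaker's y, 44 mm apart, 101 mm in front of the spindle, in an order that changes; only the cap's shape differs.
- key_triangle (a joint): how far the triangle key is pressed, m: 0 up, 0.005 fully down; a spring returns it; fully down takes about 4.2 N.
- key_round_top (a point): centre of the top of the shaker's round key (round cap 20 mm across; this key must not be pressed). White, faces up, 11 mm proud of the casing when up. The four keys stand in a row along the shaker's y, 44 mm apart, 101 mm in front of the spindle, in an order that changes; only the cap's shape differs.
- key_round (a joint): how far the round key is pressed, m: 0 up, 0.005 fully down; a spring returns it; fully down takes about 4.2 N.
- dropper_center (a point): centre of a small white dropper bottle standing on the bench, 29 mm across, 71 mm tall; a bystander
- dish_center (a point): centre of a round petri dish lying on the bench, 62 mm across, 13 mm high; a bystander
- pen_center (a point): centre of a black pen lying on the bench, 145 mm long, 12 mm wide, 9 mm high; a bystander

How it is judged (in metres and radians):
On the way, in this order (a step that is already met when the one before it is completed fails the run):
1. the block stands upright on the bench, let go, clear of the stand (height (world z) of block_center below 0.0305 m and angle between block_center's own z axis and vertical below 0.08 rad and contact force between block and the fingers below 0.1 N and horizontal distance between block_center and stand above 0.065 m), for 0.2 s.
2. the block sits fully home on the spindle, let go (z of block_center in the frame of seat below 0.0305 m and horizontal distance between block_center and seat below 0.005 m and angle between block_center's own z axis and vertical below 0.06 rad and angle between the x axis of block_center and the x axis of seat, either way round below 0.15 rad and contact force between block and the fingers below 0.1 N), for 0.2 s.
3. square key pressed, the others up (z of block_center in the frame of seat below 0.0305 m and horizontal distance between block_center and seat below 0.005 m and angle between block_center's own z axis and vertical below 0.06 rad and angle between the x axis of block_center and the x axis of seat, either way round below 0.15 rad and value of joint key_square above 0.0035 m and value of joint each of key_bar, key_triangle, key_round below 0.0015 m).
4. bar key pressed, the others up (z of block_center in the frame of seat below 0.0305 m and horizontal distance between block_center and seat below 0.005 m and angle between block_center's own z axis and vertical below 0.06 rad and angle between the x axis of block_center and the x axis of seat, either way round below 0.15 rad and value of joint key_bar above 0.0035 m and value of joint each of key_square, key_triangle, key_round below 0.0015 m).
5. triangular key pressed, the others up (z of block_center in the frame of seat below 0.0305 m and horizontal distance between block_center and seat below 0.005 m and angle between block_center's own z axis and vertical below 0.06 rad and angle between the x axis of block_center and the x axis of seat, either way round below 0.15 rad and value of joint key_triangle above 0.0035 m and value of joint each of key_square, key_bar, key_round below 0.0015 m).
At the end, for the whole second after the job is handed in: The block is at rest, upright and fully home on the spindle (within 3 mm of its seated height, 5 mm of the spindle's centre, keyway within 0.15 rad of the wings), and all four keys are up (pressed less than 1.5 mm) (z of block_center in the frame of seat below 0.0305 m and horizontal distance between block_center and seat below 0.005 m and angle between block_center's own z axis and vertical below 0.06 rad and angle between the x axis of block_center and the x axis of seat, either way round below 0.15 rad and value of joint each of key_square, key_bar, key_triangle, key_round below 0.0015 m and linear speed of block below 0.02 m/s); the robot touches nothing.
It fails at once if the round key is pressed (more than 2.5 mm) (value of joint key_round above 0.0025 m).
It fails at once if the block is dropped or slammed onto the spindle (faster than 0.5 m/s over it) (horizontal distance between block_center and seat below 0.02 m and linear speed of block above 0.5 m/s and z of block_center in the frame of seat below 0.09 m).
It fails at once if the dropper bottle is moved by more than 25 mm (distance of dropper_center from where it was at the start of the episode above 0.025 m).
It fails at once if the petri dish is moved by more than 25 mm (distance of dish_center from where it was at the start of the episode above 0.025 m).
It fails at once if the pen is moved by more than 25 mm (distance of pen_center from where it was at the start of the episode above 0.025 m).
It also fails if it takes over 67 s, if anything falls off the work surface, if the arm or the gripper's body presses on something with over 40 N, if the wrist force passes 120 N, or if a joint passes its speed limit or range.

ROBOT

A 6-joint arm with a two-finger parallel gripper is mounted at the origin on a cart in front of the work surface, level with it; the furniture and walls round the work are solid. World frame = base frame: x ahead of the robot, y to its left, z up, the work surface at z = 0. Lengths are in m, angles in degrees, forces in N, time in s.
With the tool pointing down it reaches from about 0.35 to 0.875 m from the base axis. Payload 4.2 kg.
Tool frame: the origin (TCP) lies midway between the tips of the shut fingers; the grasp point (between the pads) lies 19 mm behind it; z points along the fingers, x is the direction in which the jaws open and shut, and the axes are right-handed (so a half turn about z gives the same grasp; the last joint's range is limited). The gripper opens to 87 mm and grips with 3 to 60 N. Pads are 19 mm wide; open, the fingers measure 117 mm over their backs; the gripper's body (75 mm by 190 mm) begins 51 mm behind the grasp point.
Start: joints at [-48.896, 22.042, 0.453, 0, -68.411, -14.817], TCP at [0.277, -0.56, 0.223] pointing down, gripper open.
Joint ranges: [-179.83, 179.83], [-69.29, 118.12], [-61.27, 80.66], [-181.25, 117.63], [-171.15, -9.14], [-177.46, 177.46]. Speed limits (degrees/s): [159.86, 159.86, 180, 180, 180, 180].

INTERFACE

Orientations are given as a 3x3 rotation matrix whose columns are the frame's x, y, z axes.
In Python, from station import sense, capture, finish_job, find_in gives the robot as it stands.
- The arm moves only by the shell command python3 -m creep 'ROWS'. ROWS is JSON, a list of rows, each a list of 7 numbers: the shift along the tool's x, y, z in mm, then the turn, a rotation vector about the tool's x, y, z in degrees, then the opening, from 0 (shut) to 1 (fully open). A call has exactly 10 rows; each row shifts and turns the commanded pose from where the row before left it, along the tool's axes as they then stand; what a row does not reach is not made up. A row lasts 1/8 s, in which the tool goes at most 62.5 mm and 10.7 degrees, less where a joint would pass 70% of its speed; a pose out of reach is approached as far as the arm can. A call with a gripper value outside its range is refused whole. The fingers move at their own pace and stop on an object; the grip force is fixed at half the most. Time passes only in rows, so rows that do not move let the fingers close, or fill a call up. It gives the time, the measured TCP pose, the force and the opening at its end, in the units of the state.
- sense(): the state, without advancing time (a new reading comes with each control period).
- capture(name): name is "side" or "top"; returns a dict with "color" (420x560x3 uint8, blue, green, red), "vertical_fov" (degrees; the focal length in pixels is half the picture's height over the tangent of half this angle, whatever the lens; pixels are square), "cx", "cy" (the principal point, pixels), "R" (3x3) and "t" (3): a world point X has camera coordinates R X + t. Camera axes: x right, y down, z forward; pixel columns grow to the right and rows downward; lengths in m; the calibration is good to about 2 mm. A picture is of the moment at which its call begins. There is no depth.
- finish_job(): hands the job in, once; it reports no verdict.
Trained networks look in the newest picture that a camera, given by its name, has taken for a name from the list of things; names that differ only in an ending like _2 or _b are one class to them, and where a whole thing is asked for, a point or a joint stands for the part that bears it (a point fixed in the world has none). Each returns a list of dicts, best first, with "p" (0 to 1); they miss things now and then, are a little off and sometimes report something else, mostly with a low value. They report only what shows in the picture. A call takes as long as a camera call.
- find_in(camera, name): "xy" ([column, row] in pixels, amid what is visible of it).
The state is a dict: "time_s": time; "joints": joint angles; "joint_velocities": joint speeds; "effort": joint torques, N m; "tcp_pos": TCP position; "ee_rot": TCP orientation; "wrist_force": force on the tool from outside, world axes, zero at the start; "moment": the same for the moment, N m; "gripper_width": opening from 0.0 (shut) to 1.0 (fully open).
Only numpy, scipy, OpenCV 4.12 (cv2) and the standard library are available. Lean on these libraries where they do the work, as an engineer would, in place of code of your own. Each camera call takes 0.05 s, during which the arm holds its last target. There are 200 camera calls.

## Working session

There is one attempt and no reset: what is moved stays moved. The work goes in short steps, Python scripts to look and compute and a shell command to move; the robot and the scene stay as the last step left them, time stands still between calls to the robot, and variables do not carry over. Pictures are saved under pics/ and viewed, about 8 in all and at most 12, crops included, and the job is handed in when it is done.

```bash
mkdir -p pics; cat > h.py <<'E'
import numpy as np, cv2, json
from station import sense, capture, finish_job, find_in
def K(c):
    f=c["color"].shape[0]/2/np.tan(np.radians(c["vertical_fov"]/2)); return f
def proj(c,X):
    p=np.array(c["R"])@np.array(X,float)+np.array(c["t"]); f=K(c)
    return np.array([c["cx"]+f*p[0]/p[2],c["cy"]+f*p[1]/p[2]])
def ray(c,uv):
    f=K(c);R=np.array(c["R"]);d=R.T@np.array([(uv[0]-c["cx"])/f,(uv[1]-c["cy"])/f,1]);return -R.T@np.array(c["t"]),d
def atz(c,uv,z):
    o,d=ray(c,uv);return o+d*(z-o[2])/d[2]
E
python3 - <<'E'
from h import *
s=sense();print(s["time_s"],s["tcp_pos"],np.round(s["ee_rot"],3).tolist())
for n in("top","side"):
    c=capture(n);cv2.imwrite(f"pics/{n}0.png",c["color"]);print(n,c["vertical_fov"],c["cx"],c["cy"],np.round(c["R"],3).tolist(),np.round(c["t"],3).tolist())
    for k,z in dict(block_center=.0355,stand=.03,shaker=.045,guards=.115,seat=.05,key_square_top=.056,key_bar_top=.056,key_triangle_top=.056,key_round_top=.056,dropper_center=.035,dish_center=.006,pen_center=.005).items():
        try:
            for r in find_in(n,k)[:2]: print(k,np.round(r["xy"],1),round(r["p"],2),np.round(atz(c,r["xy"],z),3))
        except Exception as e: print(k,e)
E
```

```text
0.0 [ 0.27652117 -0.55981455  0.22146807] [[-0.443, 0.897, -0.001], [0.897, 0.443, 0.002], [0.002, -0.0, -1.0]]
top 52.09774117422363 280.93753312004674 209.05682594772998 [[-0.025, -1.0, -0.01], [-0.987, 0.026, -0.161], [0.162, 0.006, -0.987]] [-0.047, 0.603, 0.868]
block_center [382.8 256.6] 0.77 [ 0.496 -0.276  0.035]
stand [375.8 250.5] 0.58 [ 0.51  -0.263  0.03 ]
shaker [210.9 217.1] 0.8 [0.589 0.088 0.045]
seat [215.1 218.2] 0.77 [0.586 0.078 0.05 ]
seat [195.2 248.4] 0.7 [0.522 0.12  0.05 ]
key_bar_top [172.7 243.6] 0.53 [0.533 0.166 0.056]
key_triangle_top [195.9 248.4] 0.4 [0.522 0.118 0.056]
key_round_top [236.3 251.2] 0.6 [0.514 0.033 0.056]
dropper_center [311.1 306.9] 0.57 [ 0.395 -0.12   0.035]
dish_center [337.8 133. ] 0.78 [ 0.782 -0.197  0.006]
pen_center [235.9 313.4] 0.82 [0.384 0.041 0.005]
side 56.13604101818488 279.5738039604216 212.3035905767896 [[-0.841, -0.541, -0.022], [-0.277, 0.465, -0.841], [0.465, -0.701, -0.541]] [0.44, 0.293, 0.659]
block_center [339.7 209.5] 0.63 [ 0.507 -0.279  0.035]
block_center [263.4 277.3] 0.61 [0.53  0.052 0.035]
stand [338.7 222.4] 0.95 [ 0.486 -0.229  0.03 ]
shaker [229.  280.5] 0.98 [0.58  0.107 0.045]
guards [229.  282.8] 0.97 [0.522 0.168 0.115]
seat [231.6 280.6] 0.67 [0.571 0.108 0.05 ]
key_square_top [259.3 278.6] 0.64 [0.521 0.078 0.056]
key_bar_top [229.3 303.2] 0.62 [0.531 0.165 0.056]
key_round_top [277.1 269.5] 0.63 [0.505 0.035 0.056]
dropper_center [355.5 257.8] 0.65 [ 0.388 -0.112  0.035]
dish_center [244.2 205. ] 0.69 [ 0.777 -0.202  0.006]
dish_center [341.6 210.5] 0.38 [ 0.519 -0.32   0.006]
pen_center [326.2 311.6] 0.68 [0.382 0.043 0.005]
pen_center [348.7 219.9] 0.34 [ 0.482 -0.288  0.005]
```

```bash
python3 - <<'E'
import cv2
a=cv2.imread("pics/top0.png");cv2.imwrite("pics/t1.png",cv2.resize(a[150:300,130:330],None,fx=4,fy=4,interpolation=2))
cv2.imwrite("pics/t2.png",cv2.resize(a[200:320,300:460],None,fx=5,fy=5,interpolation=2))
E
```

```text
(no output)
```

View pics/top0.png

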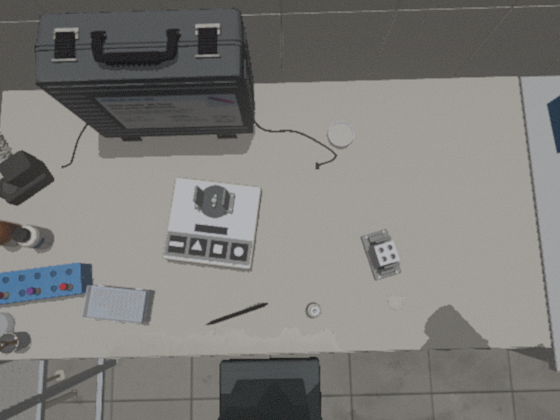

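View pics/t1.png

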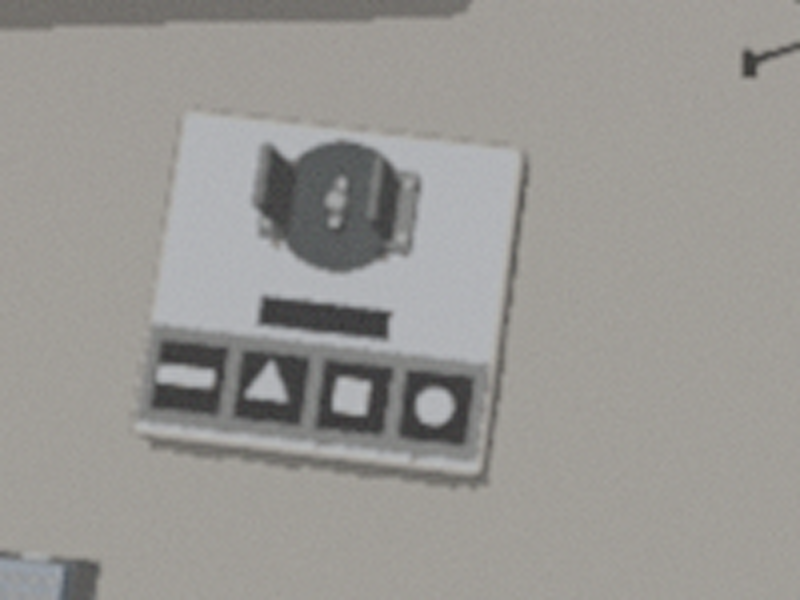

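View pics/t2.png

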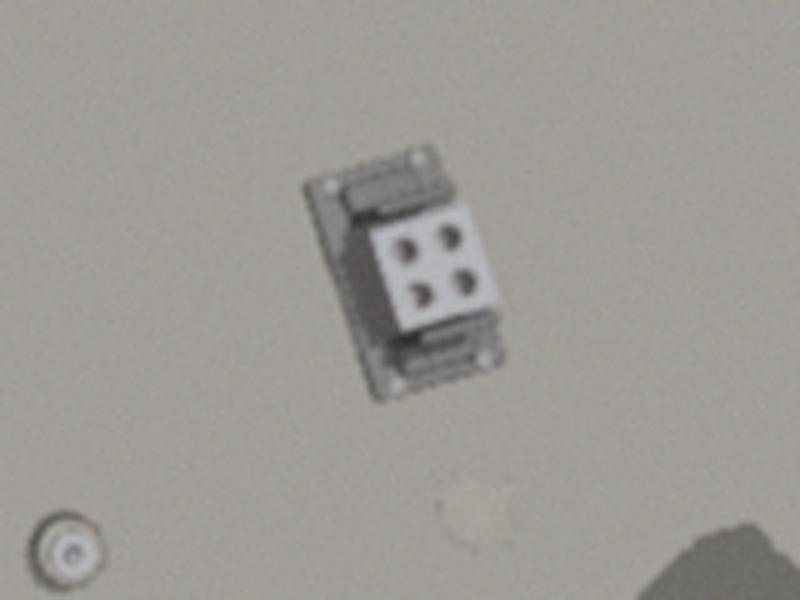

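The top view shows the shaker with its keys, left to right: bar (186,377 in the 4x crop), triangle (267,387), square (351,396), round (434,406). The spindle is at (336,200). In the 5x crop the block's top corners are at (370,230), (465,205), (498,303) and (403,332), with cheeks above and below it. The pen, bottle and dish are all well clear.

```bash
python3 - <<'E'
from h import *
c=capture("top")
T=lambda p:np.array(p)/4-.375+[130,150]
B=lambda p:np.array(p)/5-.4+[300,200]
P=[atz(c,B(p),.063) for p in [(370,230),(465,205),(498,303),(403,332)]]
print("block",np.mean(P,0)); 
for i in range(4): d=P[(i+1)%4]-P[i];print(np.linalg.norm(d),np.degrees(np.arctan2(d[1],d[0]))%90)
F=[atz(c,B(p),.008) for p in [(305,182),(432,146),(503,365),(377,402)]]
print("foot",np.mean(F,0))
for i in range(4): d=F[(i+1)%4]-F[i];print(np.linalg.norm(d),np.degrees(np.arctan2(d[1],d[0])))
k=[atz(c,T(p),.056) for p in [(186,377),(266,386),(351,396),(434,406)]]
print(np.round(k,4)); d=k[0]-k[3];print(np.linalg.norm(d),np.degrees(np.arctan2(d[1],d[0]))-90)
Q=[atz(c,T(p),.045) for p in [(185,113),(525,150),(486,475),(137,430)]]
print("casing",np.round(Q,3).tolist(),np.mean(Q,0))
for i in range(4): d=Q[(i+1)%4]-Q[i];print(np.linalg.norm(d),np.degrees(np.arctan2(d[1],d[0])))
s=atz(c,T((336,200)),.062);print("spindle",s,s-np.mean(k,0),np.linalg.norm((s-np.mean(k,0))[:2]))
E
```

```text
block [ 0.50175173 -0.27740617  0.063     ]
0.04095218989665137 13.16841430991117
0.04205585487203729 14.932473095990957
0.04114586030427868 15.258481574363202
0.04355115111606651 14.65302209446091
foot [ 0.50266252 -0.27714094  0.008     ]
0.058683984741993434 -75.70795812016469
0.09946991578848367 -165.67196193554025
0.05742922160598931 104.60763064836544
0.09979492385332632 15.048846699272987
[[0.5325 0.1591 0.056 ]
 [0.5267 0.1171 0.056 ]
 [0.5203 0.0726 0.056 ]
 [0.514  0.0292 0.056 ]]
0.13115954833928262 -8.095192970302051
casing [[0.677, 0.164, 0.045], [0.652, -0.02, 0.045], [0.478, 0.003, 0.045], [0.506, 0.187, 0.045]] [0.5781919 0.0838073 0.045    ]
0.18629336593483617 -97.88266729369661
0.17517876852862443 172.2971219924652
0.18606458711834237 81.29388457046427
0.17250574431653762 -7.61772301975084
spindle [0.62355163 0.07946462 0.062     ] [ 0.10017039 -0.01501916  0.006     ] 0.10129008508176963
```

```bash
python3 -m creep '[[22,32,0,0,0,0,1],[26,39,0,0,0,0,1],[26,39,0,0,0,0,1],[26,39,0,0,0,0,1],[26,39,0,0,0,0,1],[26,39,0,0,0,0,1],[0,0,20,0,0,4,1],[0,0,30,0,0,4,1],[0,0,30,0,0,3.7,1],[0,0,0,0,0,0,1]]'
cat > st.py <<'E'
import sys
from h import *
# target x y z, jaw angle deg (tool x in world)
s=sense();R=np.array(s["ee_rot"]);t=np.array(s["tcp_pos"])
a=np.degrees(np.arctan2(R[1,0],R[0,0]));print("t",round(s["time_s"],2),"tcp",np.round(t,4),"ang",round(a,2),"tilt",np.round(R[:2,2],4),"F",np.round(s["wrist_force"],1),"M",np.round(s["moment"],2),"w",round(s["gripper_width"]*87,1),"j",np.round(s["joints"],0))
if len(sys.argv)>1:
    g=[float(v) for v in sys.argv[1:]]
    d=np.array(g[:3])-t;print("shift tool mm (before turning)",np.round(1000*R.T@d,1))
    th=np.radians(g[3]);R2=np.array([[np.cos(th),np.sin(th),0],[np.sin(th),-np.cos(th),0],[0,0,-1]])
    print("after turning",np.round(1000*R2.T@d,1),"turn",np.round(np.degrees(cv2.Rodrigues(R.T@R2)[0].ravel()),2))
E
python3 st.py .502 -.277 .0235 104.6
```

```text
time_s: 2.6
tcp_pos: [0.4115, -0.3228, 0.1407]
ee_rot: [[-0.252, 0.968, -0.005], [0.968, 0.252, 0.002], [0.003, -0.004, -1.0]]
wrist_force: [-0.2, -0.7, 0.4]
gripper_width: 0.998
t 2.6 tcp [ 0.4115 -0.3228  0.1407] ang 104.62 tilt [-0.0049  0.0022] F [-0.2 -0.7  0.4] M [-0.02 -0.03  0.01] w 86.9 j [-20.  17. -20.  -0. -53. -55.]
shift tool mm (before turning) [ 21.1  99.6 116.8]
after turning [ 21.5  99.1 117.2] turn [-0.24 -0.19  0.03]
```

```bash
python3 -m creep '[[3,15,0,0,0,0,1],[4,18,0,0,0,0,1],[4,18,0,0,0,0,1],[4,18,0,0,0,0,1],[4,16,0,0,0,0,1],[2.5,14.5,0,-0.24,-0.19,0,1],[0,0,0,0,0,0,1],[0,0,0,0,0,0,1],[0,0,0,0,0,0,1],[0,0,0,0,0,0,1]]'
python3 st.py .502 -.277 .0235 104.6
python3 - <<'E'
from h import *
for n in("top","side"):
    c=capture(n);cv2.imwrite(f"pics/{n}1.png",c["color"])
    print(n,proj(c,sense()["tcp_pos"]))
a=cv2.imread("pics/top1.png")[190:320,310:450];b=cv2.imread("pics/side1.png")[110:300,250:430]
cv2.imwrite("pics/m1.png",np.hstack([cv2.resize(a,(400,371),interpolation=2),cv2.resize(b,(351,371),interpolation=2)]))
E
```

```text
time_s: 3.85
tcp_pos: [0.5035, -0.2779, 0.1427]
ee_rot: [[-0.251, 0.968, 0.005], [0.968, 0.251, -0.002], [-0.003, 0.004, -1.0]]
wrist_force: [0.1, -0.4, -0.2]
gripper_width: 0.997
t 3.85 tcp [ 0.5035 -0.2779  0.1427] ang 104.55 tilt [ 0.0049 -0.0022] F [ 0.1 -0.4 -0.2] M [0.01 0.02 0.03] w 86.7 j [-13.  21. -13.   0. -55. -63.]
shift tool mm (before turning) [  1.7  -1.8 119.2]
after turning [  1.3  -1.2 119.2] turn [ 0.24  0.19 -0.05]
top [396.45852789 249.50328819]
side [343.28698146 174.86532747]
```

View pics/m1.png

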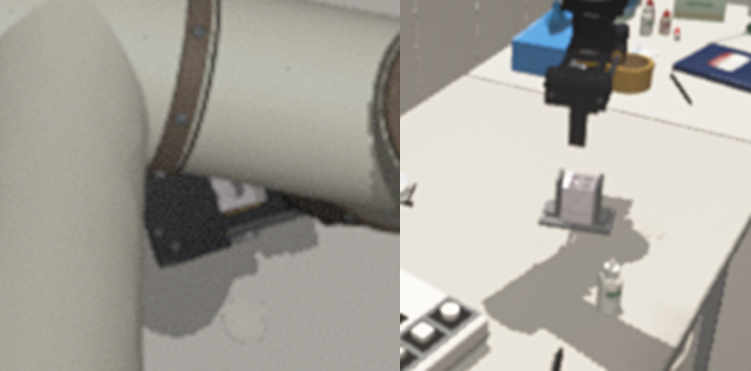

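The side view shows the fingers right above the block, lined up with its free faces, so I go down.

```bash
python3 -m creep '[[1.5,-1.5,10,0.24,0.19,0,1],[0,0,15,0,0,0,1],[0,0,17,0,0,0,1],[0,0,17,0,0,0,1],[0,0,17,0,0,0,1],[0,0,16,0,0,0,1],[0,0,14,0,0,0,1],[0,0,9,0,0,0,1],[0,0,4,0,0,0,1],[0,0,0,0,0,0,1]]' && python3 st.py .502 -.277 .0235 104.6
```

```text
time_s: 5.2
tcp_pos: [0.5022, -0.2767, 0.0235]
ee_rot: [[-0.252, 0.968, 0.0], [0.968, 0.252, -0.0], [-0.0, 0.0, -1.0]]
wrist_force: [-0.7, -0.1, -0.2]
gripper_width: 1.001
t 5.2 tcp [ 0.5022 -0.2767  0.0235] ang 104.59 tilt [ 0.0001 -0.0001] F [-0.7 -0.1 -0.2] M [-0.01 -0.02  0.02] w 87.1 j [-13.  30. -20.   0. -40. -63.]
shift tool mm (before turning) [-0.3 -0.3  0. ]
after turning [-0.3 -0.3  0. ] turn [ 0.    0.01 -0.01]
```

```bash
python3 -m creep '[[0,0,0,0,0,0,0],[0,0,0,0,0,0,0],[0,0,0,0,0,0,0],[0,0,0,0,0,0,0],[0,0,0,0,0,0,0],[0,0,0,0,0,0,0],[0,0,0,0,0,0,0],[0,0,0,0,0,0,0],[0,0,0,0,0,0,0],[0,0,0,0,0,0,0]]'; python3 st.py .502 -.277 .0235 104.6
```

```text
time_s: 6.45
tcp_pos: [0.5021, -0.2765, 0.0236]
ee_rot: [[-0.252, 0.968, -0.0], [0.968, 0.252, 0.0], [0.0, -0.0, -1.0]]
wrist_force: [-0.6, 0.1, 1.0]
gripper_width: 0.48
t 6.45 tcp [ 0.5021 -0.2765  0.0236] ang 104.59 tilt [-0.0001  0.0001] F [-0.6  0.1  1. ] M [0.23 0.06 0.03] w 41.8 j [-13.  30. -20.  -0. -40. -63.]
shift tool mm (before turning) [-0.4 -0.2  0.1]
after turning [-0.4 -0.2  0.1] turn [-0.   -0.01 -0.01]
```

```bash
python3 -m creep '[[0,0,-6,0,0,0,0],[0,0,-12,0,0,0,0],[0,0,-15,0,0,0,0],[0,0,-16,0,0,0,0],[0,0,-16,0,0,0,0],[0,0,-15,0,0,0,0],[0,0,-8,0,0,7,0],[0,0,0,0,0,8,0],[0,0,0,0,0,7.7,0],[0,0,0,0,0,0,0]]'; python3 st.py .58 -.15 .017 81.9
```

```text
time_s: 7.7
tcp_pos: [0.5021, -0.2766, 0.1121]
ee_rot: [[0.14, 0.99, 0.0], [0.99, -0.14, -0.0], [-0.0, 0.0, -1.0]]
wrist_force: [0.4, -0.6, -3.2]
gripper_width: 0.483
t 7.7 tcp [ 0.5021 -0.2766  0.1121] ang 81.98 tilt [ 0.0003 -0.    ] F [ 0.4 -0.6 -3.2] M [-0.05 -0.04  0.04] w 42.0 j [-13.  23. -16.  -0. -52. -85.]
shift tool mm (before turning) [136.2  59.4  95.1]
after turning [136.3  59.3  95.1] turn [0.02 0.   0.08]
```

```bash
python3 -m creep '[[10,4,0,0,0,0,0],[18,8,0,0,0,0,0],[20,9,0,0,0,0,0],[20,9,0,0,0,0,0],[20,9,0,0,0,0,0],[20,8,5,0,0,0,0],[17,7,15,0,0,0,0],[11,5,18,0,0,0,0],[0,0,18,0,0,0,0],[0,0,10,0,0,0,0]]'; python3 st.py .58 -.15 .0155 81.9
```

```text
time_s: 8.95
tcp_pos: [0.5785, -0.1501, 0.0431]
ee_rot: [[0.141, 0.99, -0.004], [0.99, -0.141, 0.0], [-0.0, -0.004, -1.0]]
wrist_force: [0.0, 0.5, -2.7]
gripper_width: 0.478
t 8.95 tcp [ 0.5785 -0.1501  0.0431] ang 81.87 tilt [-0.0039  0.0001] F [ 0.   0.5 -2.7] M [-0.1  -0.01 -0.01] w 41.6 j [  1.  30. -16.  -0. -45. -99.]
shift tool mm (before turning) [ 0.3  1.6 27.6]
after turning [ 0.3  1.5 27.6] turn [-0.22  0.02 -0.03]
```

```bash
python3 -m creep '[[0,0,8,0,0,0,0],[0,0,8,0,0,0,0],[0,0,5,0,0,0,0],[0,0,3,0,0,0,0],[0,0,2,0,0,0,0],[0,0,1,0,0,0,0],[0,0,0,0,0,0,0],[0,0,0,0,0,0,0],[0,0,0,0,0,0,0],[0,0,0,0,0,0,0]]'; python3 st.py .58 -.15 .0155 81.9
```

```text
time_s: 10.2
tcp_pos: [0.5798, -0.1503, 0.0186]
ee_rot: [[0.141, 0.99, 0.0], [0.99, -0.141, 0.0], [0.0, 0.0, -1.0]]
wrist_force: [0.6, -0.4, -2.7]
gripper_width: 0.48
t 10.2 tcp [ 0.5798 -0.1503  0.0186] ang 81.89 tilt [0.0001 0.    ] F [ 0.6 -0.4 -2.7] M [-0.05 -0.03 -0.02] w 41.7 j [  1.  32. -17.  -0. -42. -99.]
shift tool mm (before turning) [0.3 0.2 3.1]
after turning [0.3 0.2 3.1] turn [ 0.01 -0.   -0.01]
```

Still carried (-2.7 N); about 3 mm to go, then release and withdraw upwards.

```bash
python3 -m creep '[[0,0,1,0,0,0,0],[0,0,1,0,0,0,0],[0,0,1,0,0,0,0],[0,0,0.5,0,0,0,0],[0,0,0,0,0,0,0],[0,0,0,0,0,0,0],[0,0,0,0,0,0,0],[0,0,0,0,0,0,0],[0,0,0,0,0,0,0],[0,0,0,0,0,0,0]]'; python3 st.py .58 -.15 .0155 81.9
```

```text
time_s: 11.45
tcp_pos: [0.5797, -0.1503, 0.0156]
ee_rot: [[0.141, 0.99, 0.0], [0.99, -0.141, -0.0], [-0.0, 0.0, -1.0]]
wrist_force: [-2.3, 1.3, 5.4]
gripper_width: 0.483
t 11.45 tcp [ 0.5797 -0.1503  0.0156] ang 81.9 tilt [ 0.0001 -0.0001] F [-2.3  1.3  5.4] M [0.41 0.83 0.02] w 42.0 j [  1.  32. -17.   0. -41. -99.]
shift tool mm (before turning) [0.4 0.2 0.1]
after turning [0.4 0.2 0.1] turn [ 0.01  0.01 -0.  ]
```

```bash
python3 -m creep '[[0,0,0,0,0,0,1],[0,0,0,0,0,0,1],[0,0,0,0,0,0,1],[0,0,0,0,0,0,1],[0,0,0,0,0,0,1],[0,0,0,0,0,0,1],[0,0,-10,0,0,0,1],[0,0,-18,0,0,0,1],[0,0,-22,0,0,0,1],[0,0,-22,0,0,0,1]]'
python3 -m creep '[[0,0,-10,0,0,-8,1],[0,0,0,0,0,-10,1],[0,0,0,0,0,-10,1],[0,0,0,0,0,-10,1],[0,0,0,0,0,-10,1],[0,0,0,0,0,-10,1],[0,0,0,0,0,-10,1],[0,0,0,0,0,-10,1],[0,0,0,0,0,-10,1],[0,0,0,0,0,-2,1]]'
python3 st.py .5797 -.1503 .0155 171.9
python3 - <<'E'
from h import *
for n in("top","side"):
    c=capture(n);cv2.imwrite(f"pics/{n}2.png",c["color"])
    for k in("block_center",):
        for r in find_in(n,k)[:2]: print(n,np.round(r["xy"]),round(r["p"],2),atz(c,r["xy"],.035),"expect",proj(c,[.58,-.15,.035]))
a=cv2.imread("pics/top2.png")[150:300,250:410];b=cv2.imread("pics/side2.png")[110:300,190:390]
cv2.imwrite("pics/m2.png",np.hstack([cv2.resize(a,(400,375),interpolation=2),cv2.resize(b,(395,375),interpolation=2)]))
E
```

```text
time_s: 12.7
tcp_pos: [0.5799, -0.1503, 0.0885]
ee_rot: [[0.141, 0.99, 0.001], [0.99, -0.141, -0.0], [-0.0, 0.001, -1.0]]
wrist_force: [0.1, -0.0, 0.6]
gripper_width: 1.0
time_s: 13.95
tcp_pos: [0.5799, -0.1503, 0.0978]
ee_rot: [[-0.99, 0.141, 0.001], [0.141, 0.99, -0.0], [-0.001, 0.0, -1.0]]
wrist_force: [-0.5, -0.6, 0.8]
gripper_width: 1.002
t 13.95 tcp [ 0.5799 -0.1503  0.0978] ang 171.88 tilt [ 0.0009 -0.    ] F [-0.5 -0.6  0.8] M [ 0.01  0.1  -0.04] w 87.2 j [  1.  26. -13.   0. -51.  -9.]
shift tool mm (before turning) [ 0.2 -0.  82.3]
after turning [ 0.2 -0.  82.3] turn [ 0.01  0.05 -0.02]
top [326. 227.] 0.63 [ 0.56234084 -0.15828822  0.035     ] expect [321.91407834 218.96833858]
side [292. 226.] 0.79 [ 0.57997487 -0.14701398  0.035     ] expect [292.1936787  225.03097817]
```

View pics/m2.png

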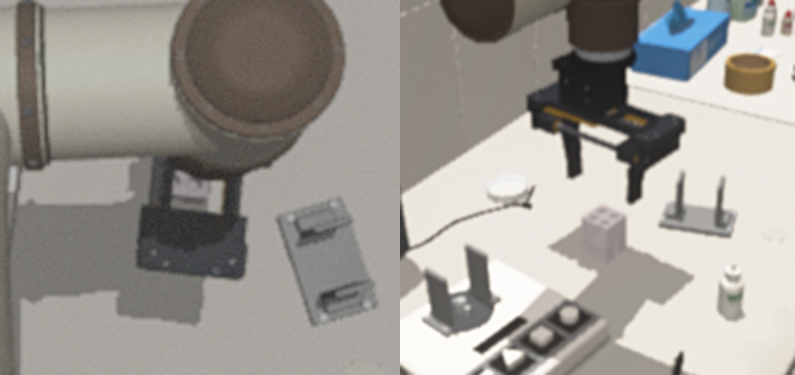

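The block stands upright and free on the open bench at about (0.58, -0.15). The open fingers are above its other two faces and the stand is empty.

```bash
python3 -m creep '[[0,0,12,0,0,0,1],[0,0,16,0,0,0,1],[0,0,18,0,0,0,1],[0,0,16,0,0,0,1],[0,0,12,0,0,0,1],[0,0,6,0,0,0,1],[0,0,2,0,0,0,1],[0,0,0,0,0,0,0],[0,0,0,0,0,0,0],[0,0,0,0,0,0,0]]'; python3 -m creep '[[0,0,0,0,0,0,0],[0,0,0,0,0,0,0],[0,0,0,0,0,0,0],[0,0,0,0,0,0,0],[0,0,-6,0,0,0,0],[0,0,-12,0,0,0,0],[0,0,-18,0,0,0,0],[0,0,-24,0,0,0,0],[0,0,-26,0,0,0,0],[0,0,-24,0,0,0,0]]'; python3 st.py .6235 .0795 .16 171.9
```

```text
time_s: 15.4
tcp_pos: [0.58, -0.1503, 0.0155]
ee_rot: [[-0.99, 0.141, 0.001], [0.141, 0.99, -0.0], [-0.001, 0.0, -1.0]]
wrist_force: [-0.0, 0.2, -0.7]
gripper_width: 0.744
time_s: 16.65
tcp_pos: [0.5796, -0.1503, 0.1266]
ee_rot: [[-0.99, 0.141, 0.001], [0.141, 0.99, 0.0], [-0.001, 0.0, -1.0]]
wrist_force: [-0.1, -0.1, -2.6]
gripper_width: 0.481
t 16.65 tcp [ 0.5796 -0.1503  0.1266] ang 171.88 tilt [0.0007 0.0001] F [-0.1 -0.1 -2.6] M [ 0.01  0.01 -0.03] w 41.9 j [  1.  24. -11.  -0. -55.  -9.]
shift tool mm (before turning) [-11.  233.7 -33.3]
after turning [-11.1 233.7 -33.4] turn [ 0.01  0.04 -0.02]
```

```bash
python3 -m creep '[[0,8,-15,0,0,0,0],[-1,18,-15,0,0,0,0],[-1,25,-4,0,0,0,0],[-1,30,0,0,0,0,0],[-2,32,0,0,0,0,0],[-2,32,0,0,0,0,0],[-2,32,0,0,0,0,0],[-1,28,0,0,0,0,0],[-1,20,0,0,0,0,0],[0,9,0,0,0,0,0]]'; python3 -m creep '[[0,0,0,0,0,0,0],[0,0,0,0,0,0,0],[0,0,0,0,0,0,0],[0,0,0,0,0,0,0],[0,0,0,0,0,0,0],[0,0,0,0,0,0,0],[0,0,0,0,0,0,0],[0,0,0,0,0,0,0],[0,0,0,0,0,0,0],[0,0,0,0,0,0,0]]';python3 st.py .6235 .0795 .16 171.9
python3 - <<'E'
from h import *
for n in("top","side"):
    c=capture(n);cv2.imwrite(f"pics/{n}3.png",c["color"])
    t=sense()["tcp_pos"]
    print(n,"seat",proj(c,[.6235,.0795,.062]),"blockbottom",proj(c,[t[0],t[1],.1445]))
a=cv2.imread("pics/top3.png")[150:300,130:290];b=cv2.imread("pics/side3.png")[170:350,150:300]
cv2.imwrite("pics/m3.png",np.hstack([cv2.resize(a,(320,300),interpolation=2),cv2.resize(b,(480,576),interpolation=2)[:300] if 0 else cv2.copyMakeBorder(cv2.resize(b,(250,300),interpolation=2),0,0,0,0,0)]))
cv2.imwrite("pics/s3.png",cv2.resize(b,(500,600),interpolation=cv2.INTER_CUBIC))
E
```

```text
time_s: 17.9
tcp_pos: [0.6235, 0.0814, 0.1588]
ee_rot: [[-0.99, 0.14, -0.001], [0.14, 0.99, -0.0], [0.001, -0.0, -1.0]]
wrist_force: [-0.4, -0.1, -2.5]
gripper_width: 0.478
time_s: 19.15
tcp_pos: [0.6236, 0.0798, 0.159]
ee_rot: [[-0.99, 0.141, 0.0], [0.141, 0.99, -0.0], [-0.0, -0.0, -1.0]]
wrist_force: [0.4, -0.5, -2.5]
gripper_width: 0.48
t 19.15 tcp [0.6236 0.0798 0.159 ] ang 171.89 tilt [ 0. -0.] F [ 0.4 -0.5 -2.5] M [ 0.01  0.1  -0.06] w 41.8 j [ 22.  25.  -4.   0. -61. -30.]
shift tool mm (before turning) [ 0.1 -0.3 -1. ]
after turning [ 0.1 -0.3 -1. ] turn [-0.    0.   -0.01]
top seat [213.60828065 199.64943872] blockbottom [206.38712935 191.7546128 ]
side seat [220.55110666 260.29084347] blockbottom [216.29519807 229.43076706]
```

View pics/s3.png

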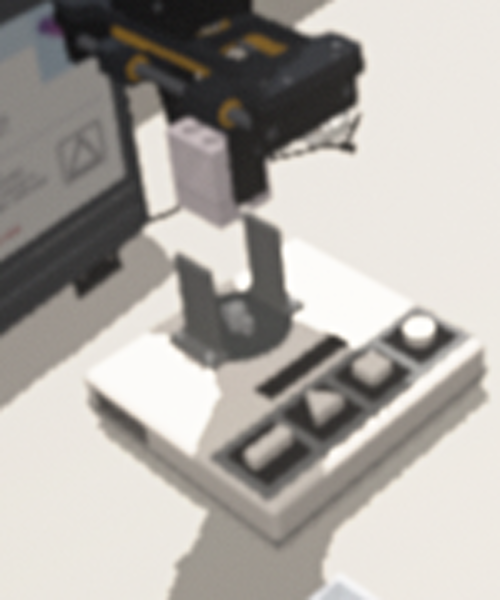

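```bash
python3 - <<'E'
from h import *
c=capture("side");t=np.array(sense()["tcp_pos"])
S=lambda p:(np.array(p)-np.array([150,170])+.35)*10/3
ex=np.array([.990,-.141,0]);ey=np.array([.141,.990,0])
for z in(.159-.0155,.159-.0155+.055):
  for sx in(-1,1):
    for sy in(-1,1):
      print(round(z,3),sx,sy,np.round(S(proj(c,[*(t[:2]),z]+.021*(sx*ex+sy*ey)))))
b=np.array([.6235,.0797,0])
print("spindle top",S(proj(c,b+[0,0,.062])),"wing tips top",[S(proj(c,b+ex*q+[0,0,.056])) for q in(-.0135,.0135)])
print("guards",[S(proj(c,b+ex*q+ey*r+[0,0,.115])) for q in(-.017,.017) for r in(-.0315,-.0255,.0255,.0315)])
a=c["color"]
cv2.imwrite("pics/z3.png",np.hstack([cv2.resize(a[200:245,195:240],(400,400),interpolation=cv2.INTER_CUBIC),cv2.resize(a[230:280,197:247],(400,400),interpolation=cv2.INTER_CUBIC)]))
Z=lambda p:((np.array(p)-[195,200]+.5)*400/45).round(); Y=lambda p:((np.array(p)-[197,230]+.5)*8).round()+[400,0]
for z in(.1435,.1985):
  for sx,sy in((-1,-1),(-1,1),(1,1)): print("Z",z,sx,sy,Z(proj(c,[*(t[:2]),z]+.021*(sx*ex+sy*ey))))
print("Y spindle",Y(proj(c,b+[0,0,.062])),"wings",[Y(proj(c,b+ex*q+[0,0,.056])) for q in(-.0135,.0135)],"guards",[Y(proj(c,b+ex*q+ey*r+[0,0,.115])) for q in(-.017,.017) for r in(-.0315,-.0255,.0255,.0315)])
E
```

```text
0.144 -1 -1 [270. 198.]
0.144 -1 1 [219. 229.]
0.144 1 -1 [225. 174.]
0.144 1 1 [174. 203.]
0.199 -1 -1 [262. 123.]
0.199 -1 1 [209. 153.]
0.199 1 -1 [216. 100.]
0.199 1 1 [162. 128.]
spindle top [236.13963807 302.30429344] wing tips top [array([251.0296562 , 317.90283009]), array([223.37511303, 301.01390162])]
guards [array([282.2573976, 224.5005746]), array([275.42367295, 228.83420187]), array([214.75137258, 267.30972566]), array([207.29422534, 272.03869825]), array([246.33203118, 205.04811408]), array([239.49182312, 209.19976443]), array([178.82169014, 246.02337814]), array([171.37221027, 250.54482478])]
Z 0.1435 -1 -1 [322. 262.]
Z 0.1435 -1 1 [186. 345.]
Z 0.1435 1 1 [ 66. 277.]
Z 0.1985 -1 -1 [300.  62.]
Z 0.1985 -1 1 [158. 141.]
Z 0.1985 1 1 [34. 77.]
Y spindle [592. 247.] wings [array([628., 284.]), array([561., 244.])] guards [array([703.,  60.]), array([686.,  70.]), array([541., 163.]), array([523., 174.]), array([616.,  13.]), array([600.,  23.]), array([454., 112.]), array([436., 123.])]
```

View pics/z3.png

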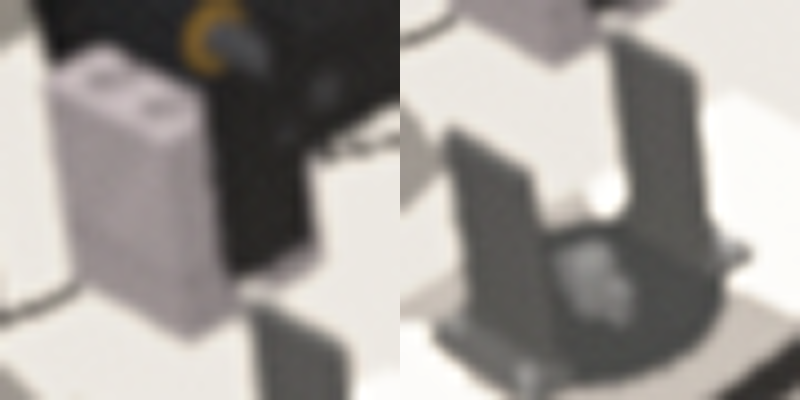

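The block hangs centred over the gap between the guards: its bottom corner is at (190,341) against a prediction of (186,345). The guard tops match their prediction to about 1 px. I lower slowly and watch the force.

```bash
python3 -m creep '[[0,0,6,0,0,0,0],[0,0,10,0,0,0,0],[0,0,12,0,0,0,0],[0,0,12,0,0,0,0],[0,0,12,0,0,0,0],[0,0,11,0,0,0,0],[0,0,8,0,0,0,0],[0,0,4,0,0,0,0],[0,0,0,0,0,0,0],[0,0,0,0,0,0,0]]';python3 st.py .6235 .0797 .0605 171.9; python3 -m creep '[[0,0,1,0,0,0,0],[0,0,1,0,0,0,0],[0,0,1,0,0,0,0],[0,0,1,0,0,0,0],[0,0,1,0,0,0,0],[0,0,1,0,0,0,0],[0,0,1,0,0,0,0],[0,0,1,0,0,0,0],[0,0,0,0,0,0,0],[0,0,0,0,0,0,0]]';python3 st.py .6235 .0797 .0605 171.9
```

```text
time_s: 20.55
tcp_pos: [0.624, 0.0799, 0.0845]
ee_rot: [[-0.99, 0.141, 0.001], [0.141, 0.99, 0.0], [-0.001, 0.0, -1.0]]
wrist_force: [-0.2, -0.4, -2.7]
gripper_width: 0.478
t 20.55 tcp [0.624  0.0799 0.0845] ang 171.89 tilt [0.001  0.0002] F [-0.2 -0.4 -2.7] M [0.07 0.03 0.01] w 41.5 j [ 22.  29.  -9.   0. -52. -30.]
shift tool mm (before turning) [ 0.5 -0.3 24. ]
after turning [ 0.5 -0.3 24. ] turn [ 0.02  0.05 -0.01]
time_s: 21.8
tcp_pos: [0.6237, 0.0798, 0.0761]
ee_rot: [[-0.99, 0.141, 0.0], [0.141, 0.99, 0.0], [-0.0, 0.0, -1.0]]
wrist_force: [0.1, 0.5, -2.7]
gripper_width: 0.478
t 21.8 tcp [0.6237 0.0798 0.0761] ang 171.89 tilt [0.0001 0.    ] F [ 0.1  0.5 -2.7] M [-0.01  0.11  0.02] w 41.6 j [ 22.  30.  -9.   0. -51. -30.]
shift tool mm (before turning) [ 0.1 -0.2 15.6]
after turning [ 0.1 -0.1 15.6] turn [ 0.    0.   -0.01]
```

```bash
python3 -m creep '[[0,0,1,0,0,0,0],[0,0,1,0,0,0,0],[0,0,1,0,0,0,0],[0,0,1,0,0,0,0],[0,0,1,0,0,0,0],[0,0,1,0,0,0,0],[0,0,1,0,0,0,0],[0,0,0,0,0,0,0],[0,0,0,0,0,0,0],[0,0,0,0,0,0,0]]';python3 st.py .6235 .0797 .0605 171.9
```

```text
time_s: 23.05
tcp_pos: [0.6238, 0.08, 0.069]
ee_rot: [[-0.99, 0.141, 0.0], [0.141, 0.99, 0.0], [-0.0, 0.0, -1.0]]
wrist_force: [0.3, 1.0, -2.7]
gripper_width: 0.485
t 23.05 tcp [0.6238 0.08   0.069 ] ang 171.89 tilt [0.0004 0.0003] F [ 0.3  1.  -2.7] M [ 0.43 -0.14  0.01] w 42.2 j [ 22.  30. -10.  -0. -50. -30.]
shift tool mm (before turning) [ 0.2 -0.3  8.5]
after turning [ 0.2 -0.3  8.5] turn [ 0.02  0.02 -0.01]
```

```bash
python3 -m creep '[[0,0.3,1,0,0,0,0],[0,0.2,1,0,0,0,0],[0,0,1,0,0,0,0],[0,0,1,0,0,0,0],[0,0,1,0,0,0,0],[0,0,1,0,0,0,0],[0,0,1,0,0,0,0],[0,0,0.8,0,0,0,0],[0,0,0.5,0,0,0,0],[0,0,0,0,0,0,0]]';python3 st.py .6235 .0797 .0605 171.9
```

```text
time_s: 24.3
tcp_pos: [0.6237, 0.0803, 0.0607]
ee_rot: [[-0.99, 0.141, -0.0], [0.141, 0.99, -0.0], [0.0, -0.0, -1.0]]
wrist_force: [-0.4, 0.4, -3.1]
gripper_width: 0.481
t 24.3 tcp [0.6237 0.0803 0.0607] ang 171.89 tilt [-0.0001 -0.    ] F [-0.4  0.4 -3.1] M [0.02 0.09 0.01] w 41.9 j [ 22.  31. -10.  -0. -49. -30.]
shift tool mm (before turning) [ 0.1 -0.6  0.2]
after turning [ 0.1 -0.6  0.2] turn [-0.   -0.   -0.01]
```

Straight on the spindle and still carried; I set it down the last bit until the deck takes the weight.

```bash
python3 -m creep '[[0,0,0.3,0,0,0,0],[0,0,0.3,0,0,0,0],[0,0,0.3,0,0,0,0],[0,0,0,0,0,0,0],[0,0,0,0,0,0,0],[0,0,0,0,0,0,0],[0,0,0,0,0,0,0],[0,0,0,0,0,0,0],[0,0,0,0,0,0,0],[0,0,0,0,0,0,0]]';python3 st.py .6235 .0797 .0605 171.9
```

```text
time_s: 25.55
tcp_pos: [0.6237, 0.0803, 0.0601]
ee_rot: [[-0.99, 0.141, 0.0], [0.141, 0.99, -0.0], [-0.0, 0.0, -1.0]]
wrist_force: [-2.4, 0.4, 2.4]
gripper_width: 0.482
t 25.55 tcp [0.6237 0.0803 0.0601] ang 171.89 tilt [ 0.0001 -0.    ] F [-2.4  0.4  2.4] M [0.08 0.8  0.01] w 42.0 j [ 22.  31. -10.   0. -49. -30.]
shift tool mm (before turning) [ 0.1 -0.6 -0.4]
after turning [ 0.1 -0.6 -0.4] turn [ 0.    0.01 -0.01]
```

```bash
python3 -m creep '[[0,0,0,0,0,0,1],[0,0,0,0,0,0,1],[0,0,0,0,0,0,1],[0,0,0,0,0,0,1],[0,0,0,0,0,0,1],[0,0,0,0,0,0,1],[0,0,-8,0,0,0,1],[0,0,-16,0,0,0,1],[0,0,-22,0,0,0,1],[0,0,-22,0,0,0,1]]';python3 -m creep '[[0,0,-12,0,0,-8,1],[0,0,0,0,0,-10,1],[0,0,0,0,0,-10,1],[0,0,0,0,0,-10,1],[0,0,0,0,0,-10,0],[0,0,0,0,0,-10,0],[0,0,0,0,0,-10,0],[0,0,0,0,0,-10,0],[0,0,0,0,0,-10,0],[0,0,0,0,0,-2,0]]';python3 st.py .5206 .0727 .075 261.9
```

```text
time_s: 26.8
tcp_pos: [0.6241, 0.0804, 0.1299]
ee_rot: [[-0.99, 0.141, 0.002], [0.141, 0.99, 0.0], [-0.002, 0.001, -1.0]]
wrist_force: [0.4, 0.5, 0.6]
gripper_width: 0.999
time_s: 28.05
tcp_pos: [0.6241, 0.0804, 0.1412]
ee_rot: [[-0.141, -0.99, 0.002], [-0.99, 0.141, 0.001], [-0.001, -0.002, -1.0]]
wrist_force: [-0.1, 0.3, -0.0]
gripper_width: 0.4
t 28.05 tcp [0.6241 0.0804 0.1412] ang -98.12 tilt [0.0017 0.0005] F [-0.1  0.3 -0. ] M [-0.12  0.12  0.01] w 34.8 j [ 22.  26.  -5.   0. -58.  60.]
shift tool mm (before turning) [ 22.3 101.5  66. ]
after turning [ 22.2 101.3  66.2] turn [-0.09  0.04 -0.02]
```

```bash
python3 -m creep '[[2,9,0,0,0,0,0],[3,14,0,0,0,0,0],[4,18,0,0,0,0,0],[4,18,0,0,0,0,0],[4,18,0,0,0,0,0],[3,14,6,0,0,0,0],[2,10,16,0,0,0,0],[0,0,20,0,0,0,0],[0,0,16,0,0,0,0],[0,0,8,0,0,0,0]]';python3 st.py .5206 .0727 .075 261.9
python3 - <<'E'
from h import *
t=sense()["tcp_pos"]
for n in("top","side"):
    c=capture(n);cv2.imwrite(f"pics/{n}4.png",c["color"]);print(n,[np.round(proj(c,p)) for p in (t,[.5206,.0727,.056],[.6237,.0803,.1])])
a=cv2.imread("pics/top4.png")[150:300,130:290];b=cv2.imread("pics/side4.png")[190:340,160:310]
cv2.imwrite("pics/m4.png",np.hstack([cv2.resize(a,(400,375),interpolation=2),cv2.resize(b,(375,375),interpolation=2)]))
E
```

```text
time_s: 29.3
tcp_pos: [0.5194, 0.0724, 0.0733]
ee_rot: [[-0.142, -0.99, -0.001], [-0.99, 0.142, -0.0], [0.001, 0.001, -1.0]]
wrist_force: [0.7, -0.9, 0.3]
gripper_width: 0.011
t 29.3 tcp [0.5194 0.0724 0.0733] ang -98.15 tilt [-0.0012 -0.0005] F [ 0.7 -0.9  0.3] M [-0.08  0.13  0.04] w 1.0 j [ 26.  22. -25.  -0. -44.  56.]
shift tool mm (before turning) [-0.4 -1.2 -1.7]
after turning [-0.4 -1.2 -1.7] turn [ 0.07 -0.04 -0.05]
top [array([216., 248.]), array([217., 248.]), array([210., 196.])]
side [array([261., 271.]), array([261., 277.]), array([218., 247.])]
```

View pics/m4.png

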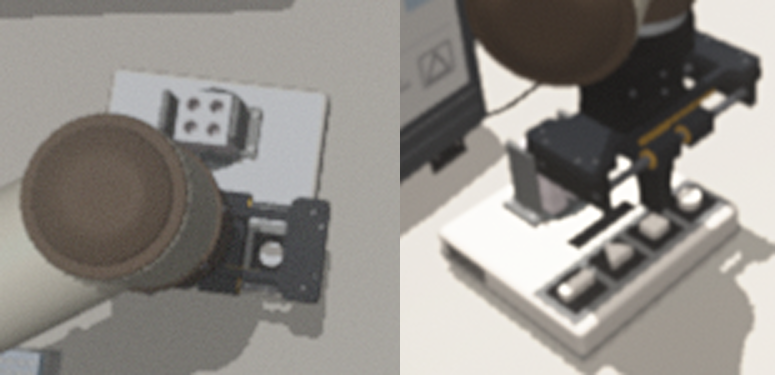

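The block sits home between the guards (top-view crop at about (205,118)). The shut fingertip is right above the square key (side-view crop at about (655,215)), so I press it.

```bash
python3 -m creep '[[0,0,5,0,0,0,0],[0,0,6,0,0,0,0],[0,0,5,0,0,0,0],[0,0,3,0,0,0,0],[0,0,2,0,0,0,0],[0,0,1.5,0,0,0,0],[0,0,1,0,0,0,0],[0,0,0,0,0,0,0],[0,0,0,0,0,0,0],[0,0,0,0,0,0,0]]';python3 st.py .5206 .0727 .0506 261.9
```

```text
time_s: 30.65
tcp_pos: [0.5205, 0.0727, 0.0513]
ee_rot: [[-0.141, -0.99, 0.0], [-0.99, 0.141, -0.0], [0.0, -0.0, -1.0]]
wrist_force: [-3.0, -0.0, 9.4]
gripper_width: 0.003
t 30.65 tcp [0.5205 0.0727 0.0513] ang -98.09 tilt [ 0.0001 -0.0002] F [-3.  -0.   9.4] M [-0.02  1.17  0.04] w 0.2 j [ 26.  24. -26.   0. -41.  56.]
shift tool mm (before turning) [-0.  -0.1  0.7]
after turning [-0.  -0.1  0.7] turn [-0.01 -0.01  0.01]
```

9.4 N at z = 0.0513: the key is on its stop. Up, then across to the bar key (88 mm along the row).

```bash
python3 -m creep '[[0,0,-5,0,0,0,0],[0,0,-12,0,0,0,0],[0,0,-8,0,0,0,0],[-8,0,0,0,0,0,0],[-15,0,0,0,0,0,0],[-18,0,0,0,0,0,0],[-18,0,0,0,0,0,0],[-15,0,0,0,0,0,0],[-10,0,0,0,0,0,0],[-4,0,0,0,0,0,0]]';python3 st.py .5330 .1599 .0506 261.9
```

```text
time_s: 31.9
tcp_pos: [0.533, 0.1606, 0.0752]
ee_rot: [[-0.141, -0.99, -0.0], [-0.99, 0.141, -0.0], [0.0, 0.0, -1.0]]
wrist_force: [1.0, -0.7, -0.3]
gripper_width: 0.0
t 31.9 tcp [0.533  0.1606 0.0752] ang -98.08 tilt [-0.0002 -0.0001] F [ 1.  -0.7 -0.3] M [-0.1   0.12 -0.06] w 0.0 j [ 33.  24. -20.  -0. -46.  48.]
shift tool mm (before turning) [ 0.7 -0.1 24.6]
after turning [ 0.7 -0.1 24.6] turn [ 0.01 -0.01  0.02]
```

```bash
python3 -m creep '[[0,0,6,0,0,0,0],[0,0,7,0,0,0,0],[0,0,6,0,0,0,0],[0,0,3,0,0,0,0],[0,0,1.5,0,0,0,0],[0,0,1,0,0,0,0],[0,0,0.5,0,0,0,0],[0,0,0,0,0,0,0],[0,0,0,0,0,0,0],[0,0,0,0,0,0,0]]';python3 st.py .5330 .1599 .0506 261.9
```

```text
time_s: 33.15
tcp_pos: [0.5327, 0.1593, 0.0513]
ee_rot: [[-0.141, -0.99, -0.0], [-0.99, 0.141, -0.001], [0.001, 0.0, -1.0]]
wrist_force: [-2.2, -2.2, 7.5]
gripper_width: 0.003
t 33.15 tcp [0.5327 0.1593 0.0513] ang -98.1 tilt [-0.0004 -0.0008] F [-2.2 -2.2  7.5] M [-0.87  1.06 -0.02] w 0.3 j [ 33.  26. -21.   0. -43.  49.]
shift tool mm (before turning) [-0.6 -0.2  0.7]
after turning [-0.6 -0.2  0.7] turn [ 0.02 -0.05 -0.  ]
```

Bar key is on its stop (7.5 N). Now the triangle, 44 mm back along the row.

```bash
python3 -m creep '[[0,0,-5,0,0,0,0],[0,0,-12,0,0,0,0],[0,0,-8,0,0,0,0],[6,0,0,0,0,0,0],[10,0,0,0,0,0,0],[12,0,0,0,0,0,0],[9,0,0,0,0,0,0],[5,0,0,0,0,0,0],[2,0,0,0,0,0,0],[0,0,0,0,0,0,0]]';python3 st.py .5268 .1163 .0506 261.9
```

```text
time_s: 34.4
tcp_pos: [0.5269, 0.1163, 0.0754]
ee_rot: [[-0.141, -0.99, 0.0], [-0.99, 0.141, 0.0], [-0.0, -0.0, -1.0]]
wrist_force: [1.1, 0.2, 1.0]
gripper_width: -0.0
t 34.4 tcp [0.5269 0.1163 0.0754] ang -98.12 tilt [0.0001 0.0001] F [1.1 0.2 1. ] M [-0.05  0.14 -0.02] w -0.0 j [ 30.  23. -23.  -0. -45.  52.]
shift tool mm (before turning) [ 0.   0.1 24.8]
after turning [ 0.   0.1 24.8] turn [-0.01  0.   -0.02]
```

```bash
python3 -m creep '[[0,0,6,0,0,0,0],[0,0,7,0,0,0,0],[0,0,6,0,0,0,0],[0,0,3,0,0,0,0],[0,0,1.5,0,0,0,0],[0,0,1,0,0,0,0],[0,0,0.5,0,0,0,0],[0,0,0,0,0,0,0],[0,0,0,0,0,0,0],[0,0,0,0,0,0,0]]';python3 st.py .5268 .1163 .0506 261.9
```

```text
time_s: 35.65
tcp_pos: [0.5266, 0.1164, 0.0513]
ee_rot: [[-0.141, -0.99, -0.0], [-0.99, 0.141, -0.0], [0.0, 0.0, -1.0]]
wrist_force: [-4.1, 0.5, 9.1]
gripper_width: 0.004
t 35.65 tcp [0.5266 0.1164 0.0513] ang -98.1 tilt [-0. -0.] F [-4.1  0.5  9.1] M [ 0.14  1.33 -0.  ] w 0.4 j [ 30.  25. -24.   0. -41.  52.]
shift tool mm (before turning) [ 0.  -0.2  0.7]
after turning [ 0.  -0.2  0.7] turn [ 0. -0.  0.]
```

Triangle is down (9.1 N). Retreat up and take a last look.

```bash
python3 -m creep '[[0,0,-5,0,0,0,0],[0,0,-15,0,0,0,0],[0,0,-20,0,0,0,0],[0,0,-25,0,0,0,0],[0,10,-25,0,0,0,0],[0,15,-20,0,0,0,0],[0,15,-10,0,0,0,0],[0,10,0,0,0,0,0],[0,0,0,0,0,0,0],[0,0,0,0,0,0,0]]';python3 st.py
python3 - <<'E'
from h import *
for n in("top","side"):
    c=capture(n);cv2.imwrite(f"pics/{n}5.png",c["color"])
    for k,z in(("block_center",.08),("dropper_center",.035),("dish_center",.006),("pen_center",.005)):
        for r in find_in(n,k)[:1]: print(n,k,round(r["p"],2),np.round(atz(c,r["xy"],z),3))
a=cv2.imread("pics/top5.png")[150:330,130:330];b=cv2.imread("pics/side5.png")[190:340,160:310]
cv2.imwrite("pics/m5.png",np.hstack([cv2.resize(a,(400,375)),cv2.resize(b,(375,375),interpolation=2)]))
E
```

```text
time_s: 36.9
tcp_pos: [0.4773, 0.1233, 0.1697]
ee_rot: [[-0.141, -0.99, -0.001], [-0.99, 0.141, -0.001], [0.001, 0.001, -1.0]]
wrist_force: [0.7, -1.0, 0.4]
gripper_width: 0.006
t 36.9 tcp [0.4773 0.1233 0.1697] ang -98.1 tilt [-0.0009 -0.0007] F [ 0.7 -1.   0.4] M [-0.06  0.09 -0.03] w 0.5 j [ 33.  12. -22.   0. -56.  48.]
top block_center 0.55 [0.62  0.083 0.08 ]
top dropper_center 0.62 [ 0.391 -0.12   0.035]
top dish_center 0.82 [ 0.781 -0.201  0.006]
side block_center 0.6 [0.614 0.087 0.08 ]
side dropper_center 0.73 [ 0.392 -0.113  0.035]
side pen_center 0.65 [0.378 0.05  0.005]
```

View pics/m5.png

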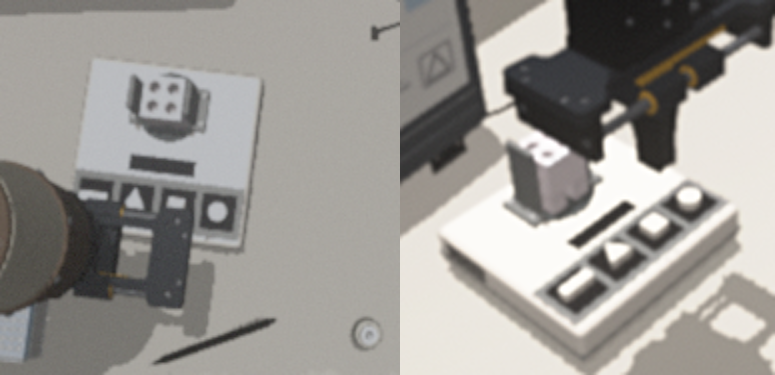

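The block is home between the guards, with its keyway notch along shaker x (side crop at about (570,190)). All four keys are up, the pen and bottle are in place, and the gripper is clear.

```bash
python3 -c "from station import finish_job; print(finish_job())"
```

```text
the job is handed in; nothing more can be done
None
```

The job is done and handed in at about 37 s of the 67 s allowed; no verdict is reported.

**What I did**
- I lifted the block out of the stand by its y faces, stood it on the open bench at about (0.58, -0.15) and let go.
- I took it again by its x faces and lowered it onto the spindle until the deck carried it. At that point the TCP was at z = 0.060, as expected for a block fully home.
- I pressed the square, bar and triangular keys in that order. Each went down to z = 0.0513, about 4.7 mm of its 5 mm travel, with 7.5 to 9.4 N, and I lifted off after each.

**Last checks**
- **Block and keys:** the last pictures show the block between the guards, its keyway along the wings, and all four keys up. The round key was not touched.
- **Bystanders:** the bottle and dish measure within about 4 mm of where they started. The side view puts the pen about 8 mm from its first reading. I put this down to measuring error, because the gripper never went near the pen.
- **Disagreements:** the pen was not reported in the last top view, though it is visible there. The networks placed the block 4 to 12 mm from the spindle; those readings are rough, and I trusted the arm's pose and the pictures instead.
- **Robot:** the gripper is clear of everything, with only sensor noise on the wrist force.

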